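Find the full coin tin by feel and park it

ROBOT

A 6-joint arm with a two-finger parallel gripper is mounted at the origin on the work surface; the furniture and walls round the work are solid. World frame = base frame: x ahead of the robot, y to its left, z up, the work surface at z = 0. Lengths are in mm, angles in degrees, forces in N, time in s.
With the tool pointing down it reaches from about 350 to 850 mm from the base axis. Payload 8.1 kg.
Tool frame: the origin (TCP) lies at the very end of the fingers, on their centre line; the grasp point (between the pads) lies 19 mm behind it; z points along the fingers, y is the line along which they close (so a half turn about z gives the same grasp; the last joint's range is limited). The gripper opens to 85 mm and grips with 20 to 120 N. Pads are 22 mm wide; open, the fingers measure 114 mm over their backs; the gripper's body (76 mm by 85 mm) begins 54 mm behind the grasp point. The pads swing forward as they close: fully open they stand 13 mm farther back than shut.
Start: joints at [-72.445, 7.471, 85.268, -0, 87.261, -4.893], TCP at [229.132, -554.53, 231.292] pointing down, gripper open.
Joint ranges: [-169.43, 169.43], [-51.17, 129.36], [1.28, 143.12], [-76.62, 256.62], [0, 156.53], [-152.29, 152.29]. Speed limits (degrees/s): [136.94, 136.94, 159.86, 180, 180, 180].

INTERFACE

Orientations are given as [roll, pitch, yaw] about the fixed x, y, z axes, in that order (R = Rz(yaw) Ry(pitch) Rx(roll)).
In Python, from bench import * gives the robot as it stands.
- The arm moves only by the tool play_rows, never from a script. Its argument "increments" is a list of rows, each a list of 3 entries, a list of its own where there are three numbers: the gripper's target within -1 to 1 (fully open at 1, half-way at 0, shut at -1), then the shift along the tool's x, y, z in mm, then the turn about the tool's z in rad. A call has 1 to 12 rows; each row shifts and turns the commanded pose from where the row before left it, along the tool's axes as they then stand; what a row does not reach is not made up. A row lasts 1/12 s, in which the tool goes at most 41.7 mm and 7.16 degrees, less where a joint would pass 70% of its speed; a pose out of reach is approached as far as the arm can. A call is refused whole if a number of a shift passes 41.7 or a number of a turn 0.125, either way. A call with a gripper value outside its range is refused whole. The fingers move at their own pace and stop on an object; "force" is the grip in N (left out, the last holds). Time passes only in rows, so rows that do not move let the fingers close. It gives the time, the measured TCP pose, the force, the opening and the grip force at its end, in the units of the state.
- sense(): the state, without advancing time (a new reading comes with each control period).
- snapshot(name): name is "scene" or "side" or "wrist"; returns a dict with "color" (400x640x3 uint8, red, green, blue), "intrinsics" (3x3 intrinsics, pixels), "world_from_camera" (4x4, takes a point from camera to world coordinates). Camera axes: x right, y down, z forward; pixel columns grow to the right and rows downward; lengths in mm; the calibration is good to about 2 mm. A picture is of the moment at which its call begins. There is no depth.
- hand_in(): hands the job in; it is judged then, once.
Trained networks look in a picture, given as the dict that the camera call returned (one of the last four; its "shot" number tells which), for a name from the list of things; names that differ only in an ending like _2 or _b are one class to them, and where a whole thing is asked for, a point or a joint stands for the part that bears it (a point fixed in the world has none). Each returns a list of dicts, best first, with "p" (0 to 1); they miss things now and then, are a little off and sometimes report something else, mostly with a low value. They report only what shows in the picture. A call takes as long as a camera call. They do not tell look-alikes from the thing itself.
- find_in(query, picture): "xyz" ([x, y, z] in mm, in the coordinates of the camera as it stood for that picture, good to about 4 mm: the middle of the surface that is visible of it).
- regions_of(query, picture): "mask" (400x640 bool, what is visible of it).
- pinpoint(query, picture): "xyz" ([x, y, z] in mm, in the coordinates of the camera as it stood for that picture, good to about 4 mm: a listed point, or the origin of a listed thing).
The state is a dict: "time": time; "joint_pos": joint angles; "qd": joint speeds; "joint_efforts": joint torques, N m; "tool_pos": TCP position; "tcp_rot": TCP orientation; "ft_force": force on the tool from outside, world axes, zero at the start; "wrist_torque": the same for the moment, N m; "finger_gap": finger opening in mm; "grip_force": force on a finger pad.
Only numpy, scipy, OpenCV 4.12 (cv2) and the standard library are available. Lean on these libraries where they do the work, as an engineer would, in place of code of your own. Each camera call takes 0.05 s, during which the arm holds its last target. There are 200 camera calls.

TASK

One of the three identical green coin tins is full of coins and the other two are empty: nudge them to feel which is which. Slide the full one along the worktop, without lifting it, into the metal dock until it is fully home against the back, then push the orange arm all the way down across the mouth behind it. Leave the two empties standing about where they were, out of the dock, and do not tip or shove anything else about.

Things in the scene. Friction and masses are not known exactly. Their poses are not given: they have to be found in the camera images.
- tin_a_mid (a point): Coin tin: round, green, brass lid with a coin slot, 66 mm in diameter, 52 mm tall, shut; stands loose on the worktop. The point is its centre, 26 mm above its underside, z up. Three look exactly the same; any of them, in any place, may be the full one. Pushed below 40 mm it slides without tipping
- tin_b_mid (a point): Coin tin like tin_a; the point is its centre, 26 mm above its underside, z up. Of the three, one is full of coins (0.78 to 0.94 kg) and resists a slow push along the worktop with about 4 to 6.5 N; the other two are empty (0.1 to 0.15 kg) and resist with about 0.5 to 1 N
- tin_c_mid (a point): Coin tin like tin_a, full or empty as said of tin_b; the point is its centre, 26 mm above its underside, z up
- dock: Low U-shaped aluminium dock fixed to the worktop, no floor, walls 18 mm high. Origin: on the worktop where the middle of a fully home tin stands; x points in, to the back wall, y left, z up. Inner faces: back wall x = 33 mm, side walls y = +-39 mm (from x = -18 mm); from there the mouth flares to about y = +-53 mm at x = -35 mm
- gate (a joint): Angle of the orange retaining arm, rad: 0 = all the way down, level across the mouth; 1.57 = upright over its hinge post, mouth free; at most 1.9. It swings in the dock's y-z plane at x = -56 mm, from the left side down to the right, and stays where it is left (stiff hinge, about 1 N at the tip)
- gate_tip (a point): Centre of the orange ball (18 mm diameter) at the free end of the retaining arm, 76 mm from the hinge; the arm is a 10 mm round bar. Down, the ball lies in the dock's frame at x = -56, y = 2, z = 22 mm; upright, at x = -56, y = 78, z = 98 mm
- gate_hinge (a point): Hinge axis of the orange arm, along the dock's x, in the dark hinge post at the left of the mouth: dock frame x = -56, y = 78, z = 22 mm; the post is 22 by 16 mm and 28 mm high, on a 3 mm foot strip along the dock. Axes as the dock's
- pitcher_mid: Bystander: steel milk pitcher, 80x105x106 mm, loose, at the back; origin at the middle of its underside
- glass_b: Bystander: upturned clear glass, 62 mm in diameter, 80 mm tall, loose, at the back; origin at the middle of its underside
- pitcher_large: Bystander: large steel milk pitcher, 92x121x121 mm, loose, at the right; origin at the middle of its underside
- espresso_cup_a: Bystander: striped espresso cup, 60x84x49 mm, loose, at the right; origin at the middle of its underside
- tamper: Bystander: steel tamper with wooden handle, 58 mm in diameter, 97 mm tall, loose, near the robot at the right; origin at the middle of its underside
Things that resemble listed ones, but are neither listed nor needed, are in the scene too. What is shaped like the part that bears tin_c_mid but turquoise is not meant.

How it is judged:
By the outcome, as a careful person would: the job done as asked, in the order asked, and still so for the second after the job is handed in, with the robot touching nothing.
It also fails if it takes over 72 s, if anything falls off the work surface, if the arm or the gripper's body presses on something with over 40 N, if the wrist force passes 120 N, or if a joint passes its speed limit or range.

## Working session

There is one attempt and no reset: what is moved stays moved. The work goes in short steps, Python scripts to look and compute and a tool call to move; the robot and the scene stay as the last step left them, time stands still between calls to the robot, and variables do not carry over. Pictures are saved under pics/ and viewed, at most 10 in all, crops included, and the job is handed in when it is done.

Besides the shell and the picture viewer there is one more tool, called as name([rows], argument=value, ...), one row to a line, values as JSON. play_rows: Moves the arm, as the interface text tells. Its arguments: {"type":"object","properties":{"increments":{"type":"array","items":{"type":"array"}},"force":{"type":"number"}},"required":["increments"]}

```bash
mkdir -p pics; cat > h.py <<'E'
from bench import *
import numpy as np, cv2
def w(pic,p):
    T=np.array(pic["world_from_camera"]); return (T@np.r_[p,1])[:3]
def px(pic,P):
    T=np.linalg.inv(pic["world_from_camera"]); c=(T@np.r_[P,1])[:3]; u=np.array(pic["intrinsics"])@c; return u[:2]/u[2]
def ray(pic,uv,z):
    T=np.array(pic["world_from_camera"]); d=T[:3,:3]@np.linalg.inv(pic["intrinsics"])@np.r_[uv,1]; o=T[:3,3]; return o+d*(z-o[2])/d[2]
def save(pic,n,crop=None,s=1):
    im=pic["color"][:,:,::-1]
    if crop: im=im[crop[1]:crop[3],crop[0]:crop[2]]
    cv2.imwrite("pics/"+n+".png",cv2.resize(np.ascontiguousarray(im),None,fx=s,fy=s,interpolation=cv2.INTER_CUBIC))
E
python3 - <<'E'
from h import *
s=sense();print(s["tool_pos"],s["tcp_rot"],s["time"],s["ft_force"])
for v in("scene","side"):
    p=snapshot(v);save(p,v+"0",None,1.25)
    print(v,np.array(p["world_from_camera"]).round(2).tolist())
    for q in["tin_a_mid","dock","gate_tip","gate_hinge","pitcher_mid","glass_b","pitcher_large","espresso_cup_a","tamper"]:
        for d in pinpoint(q,p)[:5]:
            P=w(p,d["xyz"]);print(v,q,round(d["p"],2),P.round(),px(p,P).round())
E
```

```text
[ 228.96937676 -554.00791888  230.24458413] [-1.79895840e+02 -9.17299397e-03  2.24477460e+01] 0.0 [-0.00589153  1.04063214  0.26151409]
scene [[-0.57, -0.57, 0.59, -122.5], [-0.82, 0.4, -0.41, 367.24], [-0.0, -0.72, -0.7, 795.77], [0.0, 0.0, 0.0, 1.0]]
scene dock 0.85 [614.  26.   0.] [272. 208.]
scene gate_tip 0.43 [545.  96. 102.] [259. 207.]
scene gate_hinge 0.74 [544.  88.  27.] [265. 225.]
scene pitcher_mid 0.83 [706. -83.  -6.] [288. 179.]
scene glass_b 0.96 [711. 163.   4.] [215. 207.]
scene espresso_cup_a 0.53 [ 297. -308.    8.] [433. 224.]
side [[-1.0, 0.06, -0.05, 580.88], [0.07, 0.56, -0.82, 928.15], [-0.02, -0.83, -0.56, 717.86], [0.0, 0.0, 0.0, 1.0]]
side tin_a_mid 0.59 [ 432. -161.   27.] [345. 182.]
side tin_a_mid 0.31 [543.  91.  96.] [314. 216.]
side dock 0.73 [614.  26.  -7.] [287. 233.]
side gate_tip 0.62 [543.  93.  97.] [314. 216.]
side gate_hinge 0.7 [544.  92.  24.] [314. 238.]
side gate_hinge 0.16 [480. 189.  31.] [344. 261.]
side pitcher_mid 0.87 [711. -87.   3.] [252. 208.]
side pitcher_large 0.76 [ 402. -339.    4.] [348. 160.]
side espresso_cup_a 0.66 [ 299. -309.    5.] [379. 162.]
side tamper 0.71 [ 334. -173.   -1.] [376. 186.]
```

View pics/scene0.png

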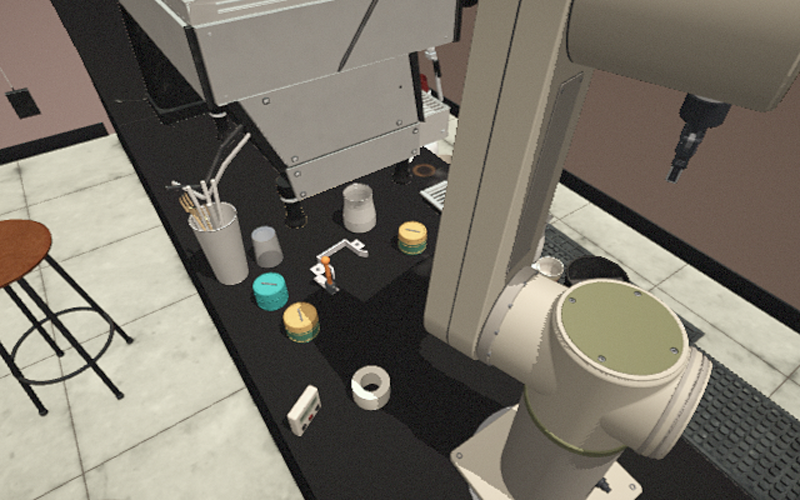

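View pics/side0.png

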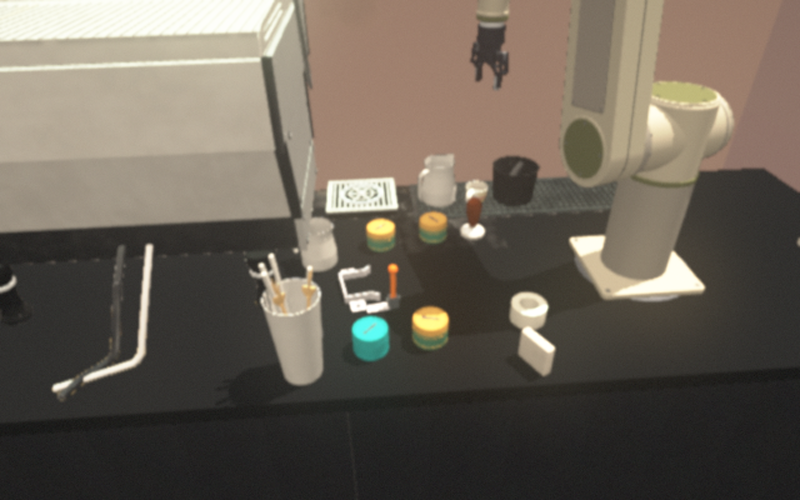

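The side view shows three green tins with brass lids, at 1.25x px (380,235), (432,227) and (430,328). The one look-alike is the turquoise tin at (371,338), which I'm ruling out by colour. The orange arm is upright at (393,280), and the dock is at (365,290) with its mouth towards the robot.

```bash
python3 - <<'E'
from h import *
p=snapshot("side");q=snapshot("scene")
im=cv2.cvtColor(p["color"],cv2.COLOR_RGB2HSV)
def lids(pic):
    h=cv2.cvtColor(pic["color"],cv2.COLOR_RGB2HSV)
    m=cv2.inRange(h,(10,90,90),(32,255,255));n,l,st,c=cv2.connectedComponentsWithStats(m)
    for i in range(1,n):
        if st[i,4]>80: print(st[i].tolist(),c[i].round(1),ray(pic,(st[i,0]+st[i,2]/2-.5,st[i,1]+st[i,3]/2-.5),50).round(1))
lids(p);print();lids(q)
for pic in(p,q):
  for n in("tin_b_mid","tin_c_mid"):
    for d in pinpoint(n,pic)+find_in(n,pic): print(n,round(d["p"],2),w(pic,d["xyz"]).round())
a=p["color"][150:290,230:390];
save(p,"crop1",(230,150,390,290),5)
E
```

```text
[523, 66, 49, 15, 492] [546.   73.6] [-631.9 -991.9   50. ]
[373, 157, 15, 24, 194] [379.1 168.1] [ 321.  -193.4   50. ]
[334, 168, 24, 19, 349] [346.1 177.3] [ 432.7 -154.5   50. ]
[292, 174, 25, 19, 400] [304.2 183.1] [ 557.9 -133.5   50. ]
[309, 210, 11, 29, 216] [314.  222.8] [541.3  65.2  50. ]
[242, 217, 10, 28, 106] [246.6 231.2] [712.   75.5  50. ]
[218, 223, 11, 27, 114] [222.6 237.2] [768.8  91.9  50. ]
[329, 244, 31, 28, 692] [344.  257.3] [480.5 197.6  50. ]

[143, 155, 21, 29, 125] [151.4 165.8] [927.4 265.6  50. ]
[0, 176, 41, 52, 1524] [ 16.1 197.4] [997.  619.8  50. ]
[319, 177, 23, 20, 362] [329.7 186.2] [ 549.5 -135.8   50. ]
[257, 205, 9, 23, 107] [261.4 214.7] [558.7  88.   50. ]
[226, 242, 29, 25, 545] [239.9 254. ] [473.3 192.9  50. ]
tin_b_mid 0.88 [482. 192.  30.]
tin_b_mid 0.95 [483. 213.  56.]
tin_c_mid 0.75 [ 559. -146.   28.]
tin_c_mid 0.59 [590. 203.  26.]
tin_c_mid 0.4 [616.  22.  -4.]
tin_c_mid 0.32 [ 296. -309.    5.]
tin_c_mid 0.75 [ 559. -125.   44.]
tin_c_mid 0.74 [ 435. -141.   44.]
tin_c_mid 0.72 [590. 220.  51.]
tin_b_mid 0.68 [480. 190.  29.]
tin_b_mid 0.33 [ 297. -311.    9.]
tin_b_mid 0.8 [462. 193.  51.]
tin_c_mid 0.87 [ 558. -139.   29.]
tin_c_mid 0.67 [592. 208.  26.]
tin_c_mid 0.89 [ 544. -130.   49.]
tin_c_mid 0.65 [575. 211.  54.]
```

View pics/crop1.png

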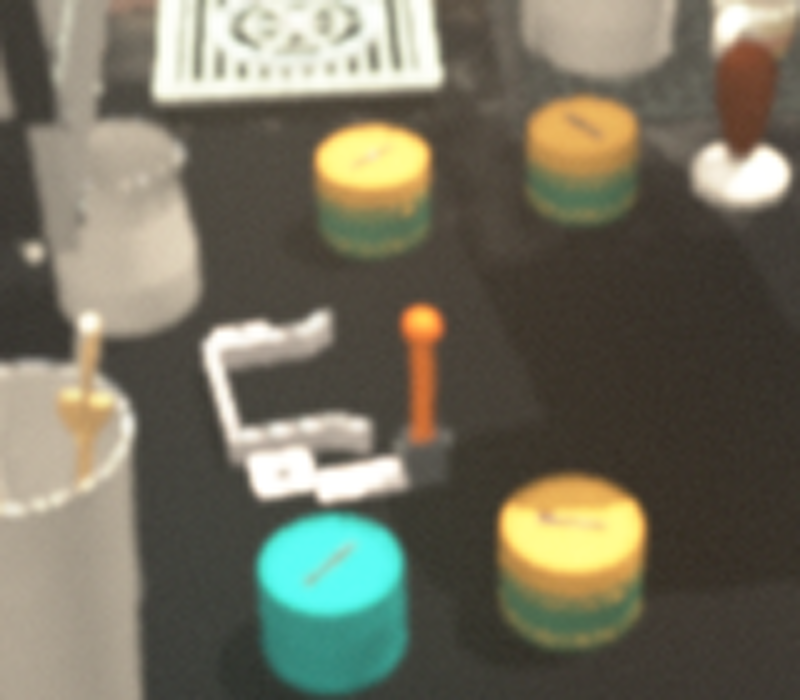

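The crop confirms three true green tins, at world A≈(432,-158), B≈(558,-140) and C≈(481,191). The turquoise one at (591,206) is the decoy. The dock's yaw is about 13°, and I'll check that from above with the wrist camera.

play_rows([
  [-1,[31.5,-25.5,-8],0],
  [-1,[31.5,-25.5,-8],0],
  [-1,[31.5,-25.5,-8],0],
  [-1,[31.5,-25.5,-8],0],
  [-1,[31.5,-25.5,-8],0],
  [-1,[31.5,-25.5,-8],0],
  [-1,[31.5,-25.5,-8],0],
  [-1,[31.5,-25.5,-8],0],
  [-1,[31.5,-25.5,-8],0],
  [-1,[31.5,-25.5,-8],0],
  [-1,[31.5,-25.5,-8],0],
  [-1,[31.5,-25.5,-8],0],
], force=20)

```text
time: 2.5
tool_pos: [462.2, -125.4, 328.1]
tcp_rot: [180.0, -0.0, 22.4]
ft_force: [0.5, -1.8, 0.3]
finger_gap: 0.1
grip_force: 0.0
```

```bash
python3 - <<'E'
from h import *
s=sense();print(s["tool_pos"],s["tcp_rot"],s["time"],s["ft_force"])
p=snapshot("wrist");save(p,"wrist0",None,1.25)
print(np.array(p["world_from_camera"]).round(2).tolist())
for q in["tin_a_mid","tin_b_mid","dock","gate_tip","gate_hinge"]:
    for d in pinpoint(q,p)[:5]:
        P=w(p,d["xyz"]);print(q,round(d["p"],2),P.round(),px(p,P).round())
E
```

```text
[ 462.17821507 -125.42287336  328.05460219] [ 1.79960224e+02 -3.85593530e-02  2.24436737e+01] 2.5 [ 0.49695013 -1.7795351   0.26251084]
[[0.38, -0.89, -0.25, 526.09], [-0.93, -0.37, -0.1, -100.11], [0.0, 0.27, -0.96, 470.73], [0.0, 0.0, 0.0, 1.0]]
tin_a_mid 0.63 [ 435. -169.   25.] [337. 191.]
tin_b_mid 0.73 [480. 190.  24.] [114.  67.]
gate_tip 0.85 [544.  94.  98.] [166.  35.]
gate_tip 0.74 [ 433. -164.   25.] [334. 192.]
gate_hinge 0.97 [540.  83.  22.] [200.  56.]
```

View pics/wrist0.png

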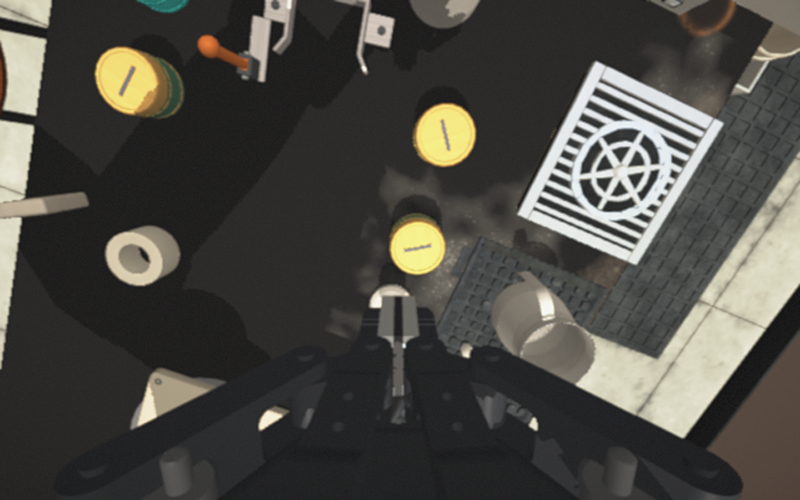

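Wrist view (1.25x px): tin A's lid is at (417,247), B's at (444,134) and C's at (130,82). The dock is at the top around (320,30), with the upright orange arm at (225,55).

```bash
python3 - <<'E'
from h import *
s=sense();p=snapshot("wrist")
h=cv2.cvtColor(p["color"],cv2.COLOR_RGB2HSV)
m=cv2.inRange(h,(15,80,120),(32,255,255));n,l,st,c=cv2.connectedComponentsWithStats(m)
y=np.radians(s["tcp_rot"][2]);tx=np.array([np.cos(y),np.sin(y)]);ty=np.array([np.sin(y),-np.cos(y)])
for i in range(1,n):
    if st[i,4]>900:
        P=ray(p,c[i],52);g=P[:2]-62*ty;d=g-s["tool_pos"][:2];print(st[i],c[i].round(),P.round(1),"start",g.round(),"tool dxy",(d@tx).round(),(d@ty).round())
E
```

```text
[  74   35   57   55 2277] [101.  62.] [482.7 185.4  52. ] start [459. 243.] tool dxy 139.0 -343.0
[ 330   81   50   51 1948] [354. 106.] [ 557.7 -142.1   52. ] start [534. -85.] tool dxy 84.0 -12.0
[ 310  173   46   46 1581] [333. 196.] [ 431.4 -163.8   52. ] start [ 408. -107.] tool dxy -41.0 -40.0
```

play_rows([
  [-1,[28,-4,0],0],
  [-1,[28,-4,0],0],
  [-1,[28,-4,0],0],
  [-1,[0,0,40],0],
  [-1,[0,0,40],0],
  [-1,[0,0,40],0],
  [-1,[0,0,40],0],
  [-1,[0,0,40],0],
  [-1,[0,0,40],0],
  [-1,[0,0,36],0],
  [-1,[0,0,30],0],
  [-1,[0,0,0],0],
])

```text
time: 3.85
tool_pos: [528.2, -84.4, 13.8]
tcp_rot: [-179.6, 0.6, 22.3]
ft_force: [-2.1, 0.1, -0.9]
finger_gap: 0.3
grip_force: 0.0
```

play_rows([
  [-1,[0,3,0],0],
  [-1,[0,3,0],0],
  [-1,[0,3,0],0],
  [-1,[0,3,0],0],
])

```text
time: 4.18
tool_pos: [541.7, -96.6, 24.3]
tcp_rot: [179.8, -0.2, 22.4]
ft_force: [0.6, 0.2, 0.3]
finger_gap: -0.1
grip_force: 0.0
```

play_rows([
  [-1,[0,2,0],0],
  [-1,[0,2,0],0],
  [-1,[0,2,0],0],
])

```text
time: 4.43
tool_pos: [542.2, -101.0, 22.1]
tcp_rot: [180.0, -0.1, 22.5]
ft_force: [-0.0, 0.3, 0.2]
finger_gap: 0.3
grip_force: 0.6
```

play_rows([
  [-1,[0,2,0],0],
  [-1,[0,2,0],0],
])

```text
time: 4.6
tool_pos: [543.2, -104.5, 21.4]
tcp_rot: [-180.0, -0.0, 22.5]
ft_force: [-0.3, 0.6, 0.9]
finger_gap: -0.1
grip_force: 0.6
```

play_rows([
  [-1,[0,2,0],0],
  [-1,[0,2,0],0],
])

```text
time: 4.77
tool_pos: [544.6, -108.3, 21.2]
tcp_rot: [-180.0, 0.0, 22.5]
ft_force: [-0.8, 1.5, 0.9]
finger_gap: 0.1
grip_force: 0.7
```

play_rows([
  [-1,[0,2,0],0],
  [-1,[0,2,0],0],
])

```text
time: 4.93
tool_pos: [546.2, -112.1, 21.2]
tcp_rot: [-180.0, 0.0, 22.5]
ft_force: [-0.2, 1.0, 0.7]
finger_gap: -0.4
grip_force: 0.6
```

```bash
python3 - <<'E'
from h import *
s=sense();print(s["tool_pos"],s["ft_force"],s["wrist_torque"])
p=snapshot("side")
h=cv2.cvtColor(p["color"],cv2.COLOR_RGB2HSV)
m=cv2.inRange(h,(10,90,90),(32,255,255));n,l,st,c=cv2.connectedComponentsWithStats(m)
for i in range(1,n):
    if st[i,4]>180: print(st[i].tolist(),c[i].round(1))
save(p,"s1",(240,130,400,290),4)
E
```

```text
[ 546.15589261 -112.08318025   21.2008262 ] [-0.24813841  1.0452166   0.688851  ] [ 0.17366044  0.08297228 -0.01682867]
[373, 156, 15, 25, 206] [379.1 168.3]
[335, 168, 24, 19, 365] [346.3 177. ]
[290, 172, 15, 19, 205] [297.1 181.3]
[309, 210, 10, 29, 205] [313.8 223.1]
[329, 244, 30, 28, 680] [343.7 257.2]
```

View pics/s1.png

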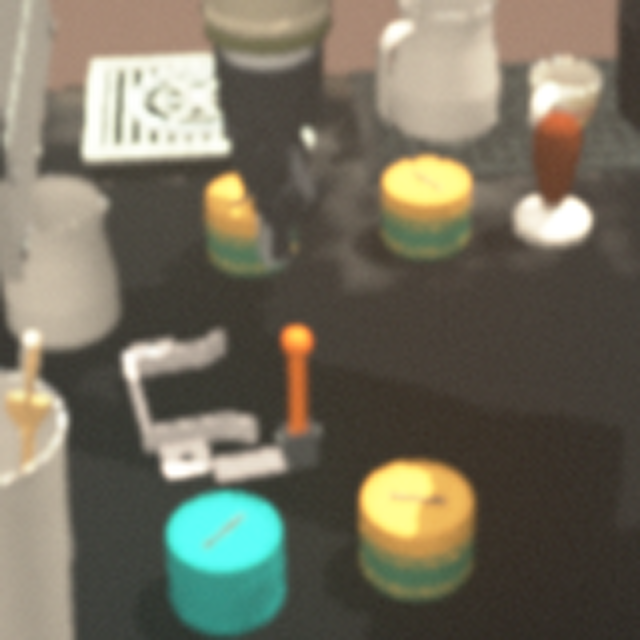

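Tin B's left edge moved about 2 px at roughly 1 N, so B is empty. The gripper fingers are beside it at (270,230) and nothing else has moved. Next is tin A.

play_rows([
  [-1,[0,-20,0],0],
  [-1,[0,0,-40],0],
  [-1,[0,0,-30],0],
  [-1,[-32,-9,0],0],
  [-1,[-32,-9,0],0],
  [-1,[-32,-9,0],0],
  [-1,[-30,-10,0],0],
  [-1,[0,0,35],0],
  [-1,[0,0,35],0],
  [-1,[0,4,0],0],
  [-1,[0,4,0],0],
  [-1,[0,4,0],0],
])

```text
time: 5.98
tool_pos: [413.3, -119.1, 22.4]
tcp_rot: [180.0, -0.0, 22.5]
ft_force: [0.9, -0.5, 0.9]
finger_gap: -0.1
grip_force: 0.0
```

play_rows([
  [-1,[0,2,0],0],
  [-1,[0,2,0],0],
  [-1,[0,2,0],0],
  [-1,[0,2,0],0],
  [-1,[0,2,0],0],
])

```text
time: 6.4
tool_pos: [416.8, -127.9, 21.7]
tcp_rot: [180.0, -0.0, 22.5]
ft_force: [-0.8, 1.8, 0.0]
finger_gap: -0.1
grip_force: 0.6
```

play_rows([
  [-1,[0,2,0],0],
  [-1,[0,2,0],0],
])

```text
time: 6.57
tool_pos: [418.0, -131.5, 21.4]
tcp_rot: [-180.0, -0.0, 22.5]
ft_force: [-0.5, 1.7, 0.9]
finger_gap: 0.2
grip_force: 0.7
```

play_rows([
  [-1,[0,2,0],0],
  [-1,[0,2,0],0],
])

```text
time: 6.73
tool_pos: [419.4, -135.2, 21.3]
tcp_rot: [-180.0, 0.0, 22.5]
ft_force: [-1.1, 1.1, 0.4]
finger_gap: 0.5
grip_force: 0.7
```

Tin A also moves at about 1 N, so it's empty too, and C must be the full one. I'll lift, look at C and the dock from above, align the yaw and open the gripper.

play_rows([
  [-1,[0,-12,0],0],
  [-1,[0,0,-40],0],
  [-1,[0,0,-40],0],
  [-1,[22,-30,-17],0],
  [-1,[22,-30,-17],0],
  [-1,[22,-30,-17],0],
  [-1,[22,-30,-17],0],
  [-1,[22,-30,-17],0],
  [-1,[22,-30,-17],0],
  [1,[0,0,-40],0.083],
  [1,[0,0,-40],0.083],
  [1,[0,0,0],0],
])

```text
time: 7.73
tool_pos: [470.6, 94.5, 291.9]
tcp_rot: [179.9, -0.7, 12.8]
ft_force: [1.0, 0.7, 1.6]
finger_gap: 35.6
grip_force: 0.0
```

```bash
python3 - <<'E'
from h import *
s=sense();print(s["tool_pos"],s["tcp_rot"],s["time"])
p=snapshot("wrist");save(p,"wrist1",None,1.25)
for q in["tin_a_mid","dock","gate_tip","gate_hinge"]:
    for d in pinpoint(q,p)[:4]:
        P=w(p,d["xyz"]);print(q,round(d["p"],2),P.round(),px(p,P).round())
h=cv2.cvtColor(p["color"],cv2.COLOR_RGB2HSV)
m=cv2.inRange(h,(15,80,120),(32,255,255));n,l,st,c=cv2.connectedComponentsWithStats(m)
for i in range(1,n):
    if st[i,4]>900: print(st[i],c[i].round(),ray(p,c[i],52).round(1))
E
```

```text
[470.5737352   94.47915352 291.93297721] [179.90664935  -0.66407632  12.77592635] 7.7333
tin_a_mid 0.75 [ 401. -333.    3.] [566. 268.]
tin_a_mid 0.61 [ 438. -184.   28.] [497. 234.]
gate_tip 0.52 [545.  96.  98.] [331. 116.]
gate_tip 0.18 [ 400. -335.    6.] [568. 270.]
gate_hinge 0.91 [542.  87.  21.] [335. 121.]
[ 491  121   59   52 2227] [521. 147.] [ 562.4 -153.4   52. ]
[ 223  125   53   51 2049] [249. 150.] [482.2 187.   52. ]
[ 474  216   53   47 1768] [501. 239.] [ 437.2 -176.2   52. ]
```

View pics/wrist1.png

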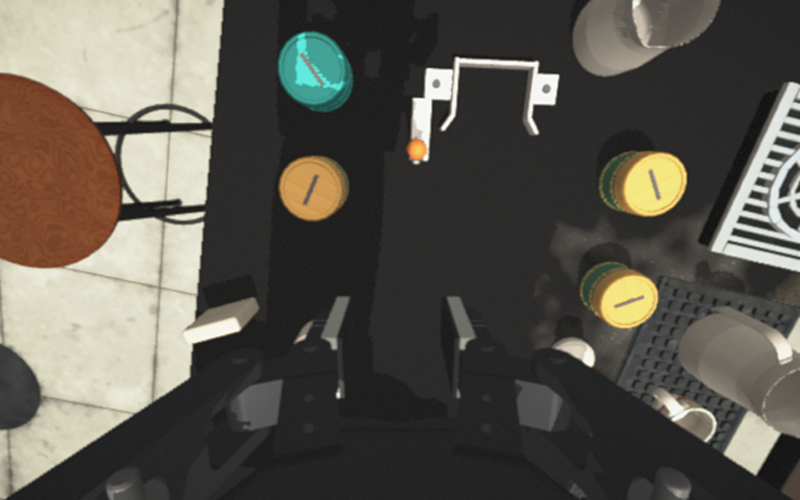

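Wrist view (1.25x px): tin C is at (314,188), and the dock's back wall runs (455,59)–(538,65). The flare tips are at (443,131) and (536,134), and the orange ball is at (416,150). A and B stand about 12 mm off where they began.

```bash
python3 - <<'E'
from h import *
from scipy.optimize import least_squares
s=sense();p=snapshot("wrist");
h=cv2.cvtColor(p["color"],cv2.COLOR_RGB2HSV)
m=cv2.inRange(h,(0,0,120),(179,60,255))
m[:,:340]=0;m[:,460:]=0;m[:40]=0;m[112:]=0
# project dock model, fit by mask points: side wall+back wall top edges
ys,xs=np.nonzero(m);print(len(xs))
W=np.array([ray(p,(u,v),18)[:2] for u,v in zip(xs,ys)])
# wall centre lines guess thickness 4: render via segments
def segs(t=2):
    a=[(-35,53+t),(-18,39+t),(33+t,39+t),(33+t,-39-t),(-18,-39-t),(-35,-53-t)]
    return [(np.array(a[i]),np.array(a[i+1])) for i in range(5)]
def loc(q):
    c,sn=np.cos(q[2]),np.sin(q[2]);d=W-q[:2];return d@np.array([[c,-sn],[sn,c]])
def res(q):
    L=loc(q);D=[]
    for a,b in segs():
        t=np.clip((L-a)@(b-a)/((b-a)@(b-a)),0,1)[:,None];D.append(np.linalg.norm(L-a-t*(b-a),axis=1))
    return np.min(D,0)
for g in ((614,26,.22),(614,26,.15)):
    r=least_squares(res,g,loss="cauchy",f_scale=2);print(r.x,np.degrees(r.x[2]),np.median(res(r.x)))
q=r.x;c,sn=np.cos(q[2]),np.sin(q[2]);R=np.array([[c,-sn],[sn,c]])
print("hinge",q[:2]+R@[-56,78]," stage",q[:2]+R@[-135,100],q[:2]+R@[-130,0])
b=cv2.inRange(h,(5,150,120),(16,255,255));b[:,:300]=0;b[:,360:]=0
yy,xx=np.nonzero(b);print("ball",xx.mean(),yy.mean(),ray(p,(xx.mean(),yy.mean()),98))
for P in [(33,39),(33,-39),(-18,39),(-18,-39),(-35,53),(-35,-53)]: print(P,(px(p,np.r_[q[:2]+R@P,18])*1.25).round())
E
```

```text
2252
[6.09787218e+02 2.26790513e+01 1.77814809e-01] 10.188038117692589 6.758300213157327
[6.09787219e+02 2.26790475e+01 1.77814778e-01] 10.188036305985609 6.758300419529167
hinge [540.87361518  89.54395046]  stage [459.22789965  97.22360762] [ 4.81836986e+02 -3.15252511e-01]
ball 332.09302325581393 112.62015503875969 [542.35812544  94.0692032   98.        ]
(33, 39) [460.  53.]
(33, -39) [538.  57.]
(-18, 39) [455. 108.]
(-18, -39) [531. 111.]
(-35, 53) [441. 124.]
(-35, -53) [542. 129.]
```

```bash
python3 - <<'E'
from h import *
p=snapshot("wrist");save(p,"dock",(325,35,455,135),6)
E
```

```text
(no output)
```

View pics/dock.png

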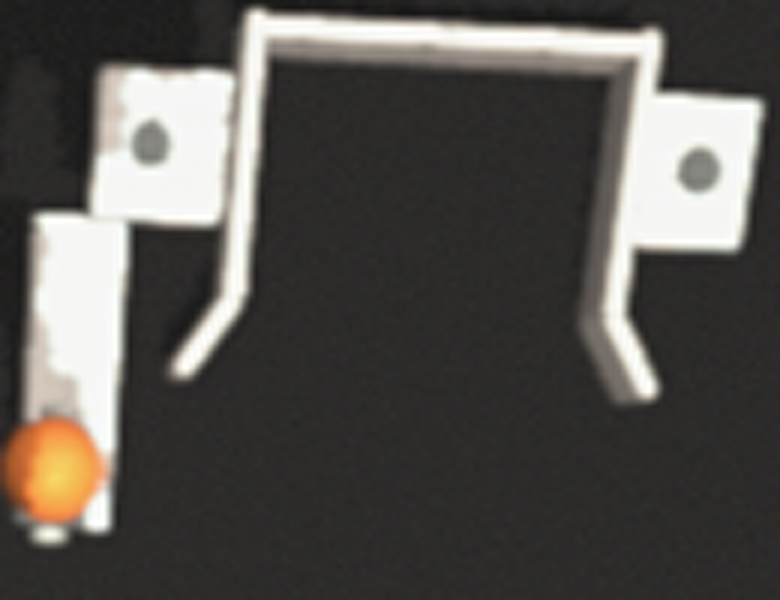

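```bash
python3 - <<'E'
from h import *
p=snapshot("wrist");T=sense()
c=[(268,38),(638,56),(247,290),(606,317)]
M=np.array([(33,39),(33,-39),(-18,39),(-18,-39)],float)
W=np.array([ray(p,(u/6+325,v/6+35),18)[:2] for u,v in c])
A,B=M-M.mean(0),W-W.mean(0);U,S,V=np.linalg.svd(A.T@B);R=(V.T@U.T);o=W.mean(0)-R@M.mean(0)
print(o,np.degrees(np.arctan2(R[1,0],R[0,0])),(M@R.T+o-W).round(1))
for P in [(-56,78),(-135,100),(-130,0)]: print(P,o+R@P)
print(T["tool_pos"],T["tcp_rot"],T["finger_gap"])
C=np.array([482.2,187]);print("C in dock",R.T@(C-o))
E
```

```text
[611.90855991  21.23571977] 9.851580542158807 [[ 0.9  0.3]
 [ 0.5 -0.8]
 [-1.4  0.3]
 [ 0.1  0.2]]
(-56, 78) [543.38879049  88.50414622]
(-135, 100) [461.78957935  96.66311316]
(-130, 0) [483.82550507  -1.00683093]
[467.27678245  92.51461067 281.77192603] [-1.79981646e+02  1.44561553e-01  1.29240426e+01] 85.18163207497646
C in dock [-99.43421682 185.51265089]
```

play_rows([
  [1,[0,0,0],0.054],
  [1,[10,-30,0],0],
  [1,[10,-30,0],0],
  [1,[11,-31,0],0],
  [1,[0,0,40],0],
  [1,[0,0,40],0],
  [1,[0,0,40],0],
  [1,[0,0,40],0],
  [1,[0,0,20],0],
  [1,[0,0,0],0],
])

```text
time: 8.97
tool_pos: [478.0, 186.1, 96.2]
tcp_rot: [179.9, 0.7, 9.8]
ft_force: [-0.5, -1.4, -0.4]
finger_gap: 85.4
grip_force: 0.0
```

```bash
python3 - <<'E'
from h import *
s=sense();print(s["tool_pos"],s["tcp_rot"])
o=np.array([611.9,21.2]);a=np.radians(9.85);R=np.array([[np.cos(a),-np.sin(a)],[np.sin(a),np.cos(a)]])
print("tcp dock",R.T@(s["tool_pos"][:2]-o))
for v in("side","scene"):
  p=snapshot(v)
  for d in pinpoint("tin_b_mid",p)[:3]: print(v,d["p"],w(p,d["xyz"]).round(1))
p=snapshot("side");save(p,"s2",(260,140,420,290),5)
E
```

```text
[477.96493536 186.13483735  96.16744086] [179.93156319   0.68378847   9.82837116]
tcp dock [-103.74542831  185.41571728]
side 0.96 [479.4 189.2  30.3]
scene 0.75 [480.8 188.8  26.3]
scene 0.71 [ 7.109e+02  1.613e+02 -2.000e-01]
```

View pics/s2.png

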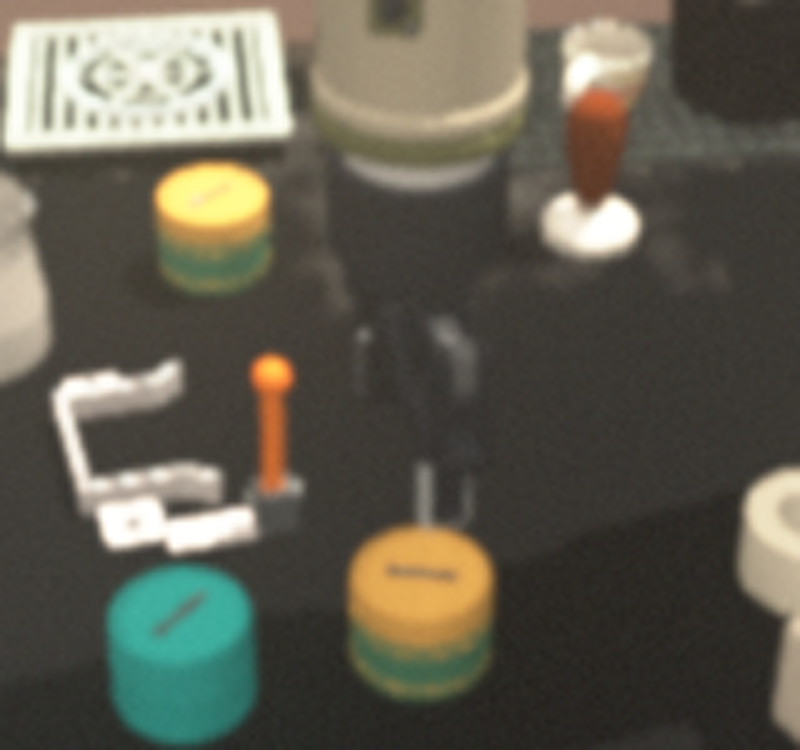

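The side view shows tin C at crop px (422,610), with the fingers above and behind it at (445,500). I'll check the fingertip projections before descending.

```bash
python3 - <<'E'
from h import *
s=sense();p=snapshot("side");t=s["tool_pos"];print(t)
ty=np.array([.171,-.985,0])
for k in(-50,-42,0,42,50):
  for z in(0,13): print(k,z,((px(p,t+ty*k+[0,0,z])-[260,140])*5).round())
q=snapshot("wrist")
h=cv2.cvtColor(q["color"],cv2.COLOR_RGB2HSV)
m=cv2.inRange(h,(8,80,70),(32,255,255));n,l,st,c=cv2.connectedComponentsWithStats(m)
for i in range(1,n):
    if st[i,4]>700: print(st[i],c[i].round(),ray(q,(st[i,0]+st[i,2]/2,st[i,1]+st[i,3]/2),52).round(1))
save(q,"w3")
E
```

```text
[484.92869665 188.12811585 105.99345194]
-50 0 [443. 552.]
-50 13 [444. 529.]
-42 0 [437. 540.]
-42 13 [438. 517.]
0 0 [410. 481.]
0 13 [410. 458.]
42 0 [384. 425.]
42 13 [384. 403.]
50 0 [379. 415.]
50 13 [379. 393.]
[    0    94    78   185 10528] [ 32. 195.] [476.4 380.   52. ]
[ 455  150   86   44 2050] [503. 171.] [539.   73.5  52. ]
[ 270  169   93   98 6706] [316. 219.] [486.  188.8  52. ]
```

View pics/w3.png

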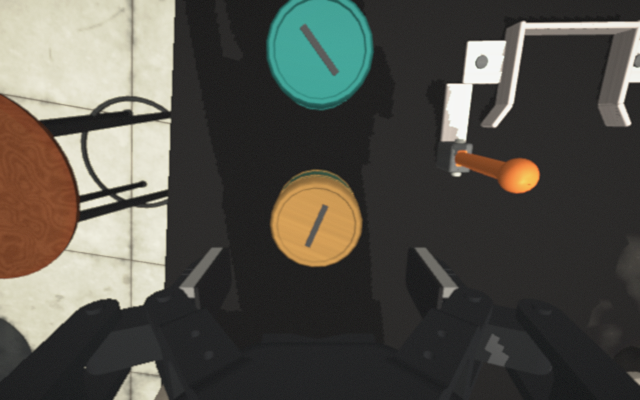

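The wrist view shows tin C's lid at (316,219), centred between the open fingers at columns 220 and 413. I'll descend and grip.

play_rows([
  [1,[0,0,38],0],
  [1,[0,0,36],0],
  [1,[0,0,12],0],
  [1,[0,0,0],0],
  [1,[0,0,0],0],
  [0,[0,0,0],0],
  [0,[0,0,0],0],
  [0,[0,0,0],0],
  [0,[0,0,0],0],
  [0,[0,0,0],0],
], force=30)

```text
time: 10.15
tool_pos: [485.2, 188.7, 20.3]
tcp_rot: [-179.9, -0.3, 9.8]
ft_force: [-1.2, 1.3, 6.1]
finger_gap: 65.2
grip_force: 32.7
```

play_rows([
  [0,[-4,4,0],0],
  [0,[-4,8,0],0],
  [0,[-4,10,0],0],
  [0,[-4,10,0],0],
  [0,[-4,10,0],0],
  [0,[-4,10,0],0],
  [0,[-4,10,0],0],
  [0,[-4,10,0],0],
  [0,[-2,10,0],0],
  [0,[0,10,0],0],
])

```text
time: 10.98
tool_pos: [467.5, 92.4, 20.3]
tcp_rot: [-179.9, -0.3, 9.8]
ft_force: [-1.1, 9.7, 9.1]
finger_gap: 65.1
grip_force: 36.9
```

play_rows([
  [0,[0,12,0],0],
  [0,[0,12,0],0],
  [0,[0,12,0],0],
  [0,[0,12,0],0],
  [0,[0,12,0],0],
  [0,[0,12,0],0],
  [0,[0,12,0],0],
  [0,[0,7,0],0],
  [0,[0,0,0],0],
  [0,[0,0,0],0],
])

```text
time: 11.82
tool_pos: [483.5, 0.9, 20.3]
tcp_rot: [179.9, -0.3, 9.8]
ft_force: [-0.4, -1.1, 8.3]
finger_gap: 64.8
grip_force: 36.7
```

```bash
python3 - <<'E'
from h import *
s=sense();print(s["tool_pos"],s["tcp_rot"],s["ft_force"],s["finger_gap"])
o=np.array([611.9,21.2]);a=np.radians(9.85);R=np.array([[np.cos(a),-np.sin(a)],[np.sin(a),np.cos(a)]])
print("tcp dock",R.T@(s["tool_pos"][:2]-o))
p=snapshot("side")
for d in pinpoint("tin_b_mid",p)[:3]: print(d["p"],w(p,d["xyz"]).round(1))
q=snapshot("wrist");cv2.imwrite("pics/w4.png",np.vstack([q["color"][:280,:,::-1],p["color"][120:320,:,::-1]]))
E
```

```text
[483.48111314   0.89935495  20.3364714 ] [179.92271021  -0.29716047   9.8050951 ] [-0.41473455 -1.0583436   8.34780495] 64.81944669905371
tcp dock [-129.99868089    1.96714443]
0.7 [4.769e+02 3.000e-01 2.720e+01]
```

View pics/w4.png

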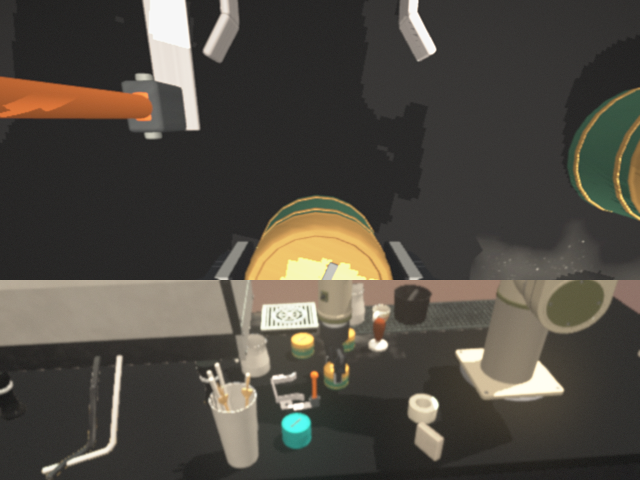

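Tin C is gripped and slid about 10 N, so it is the full one. It's centred on the mouth: the flare tips are at columns 222 and 415, and the tin at 320. The empties are standing. Now I'll slide it in.

play_rows([
  [0,[5,0.5,0],0],
  [0,[9,0.5,0],0],
  [0,[10,0,0],0],
  [0,[10,0,0],0],
  [0,[10,0,0],0],
  [0,[10,0,0],0],
  [0,[10,0,0],0],
  [0,[10,0,0],0],
  [0,[10,0,0],0],
  [0,[10,0,0],0],
  [0,[8,0,0],0],
  [0,[6,0,0],0],
])

```text
time: 12.97
tool_pos: [587.8, 18.4, 20.2]
tcp_rot: [179.9, 0.0, 9.9]
ft_force: [-15.9, -1.9, 20.7]
finger_gap: 65.3
grip_force: 37.7
```

play_rows([
  [0,[4,0,0],0],
  [0,[4,0,0],0],
  [0,[4,0,0],0],
  [0,[2,0,0],0],
  [0,[2,0,0],0],
])

```text
time: 13.38
tool_pos: [603.0, 21.0, 20.2]
tcp_rot: [179.9, 0.1, 9.8]
ft_force: [-14.5, -2.5, 18.1]
finger_gap: 65.4
grip_force: 37.6
```

play_rows([
  [0,[2,0,0],0],
  [0,[2,0,0],0],
])

```text
time: 13.55
tool_pos: [606.9, 21.7, 20.2]
tcp_rot: [179.9, 0.1, 9.8]
ft_force: [-14.9, -1.5, 17.9]
finger_gap: 64.9
grip_force: 37.6
```

play_rows([
  [0,[1.5,0,0],0],
  [0,[1.5,0,0],0],
])

```text
time: 13.72
tool_pos: [609.8, 22.2, 20.2]
tcp_rot: [179.9, 0.1, 9.8]
ft_force: [-13.8, -1.8, 18.8]
finger_gap: 65.1
grip_force: 37.6
```

play_rows([
  [0,[1.5,0,0],0],
  [0,[1.5,0,0],0],
])

```text
time: 13.88
tool_pos: [612.7, 22.7, 20.2]
tcp_rot: [179.9, 0.1, 9.8]
ft_force: [-13.1, -2.8, 18.5]
finger_gap: 65.2
grip_force: 37.6
```

play_rows([
  [0,[1.5,0,0],0],
  [0,[1.5,0,0],0],
])

```text
time: 14.05
tool_pos: [615.7, 23.2, 20.2]
tcp_rot: [179.9, 0.1, 9.8]
ft_force: [-13.2, -2.3, 17.0]
finger_gap: 65.3
grip_force: 37.6
```

```bash
python3 - <<'E'
from h import *
s=sense();print(s["tool_pos"],s["ft_force"])
for v in("scene","side"):
  p=snapshot(v)
  for d in pinpoint("tin_b_mid",p)[:3]: print(v,d["p"],w(p,d["xyz"]).round(1))
q=snapshot("wrist")
h=cv2.cvtColor(q["color"],cv2.COLOR_RGB2HSV)
print(q["color"][150:280:8,320].tolist())
E
```

```text
[615.71266601  23.2444944   20.23791923] [-13.2151386   -2.3033748   17.00894985]
scene 0.9 [608.5  22.3  27.1]
side 0.71 [613.2  25.5  29.2]
side 0.49 [ 401.9 -338.2    5.4]
[[48, 46, 45], [46, 45, 44], [46, 44, 44], [47, 46, 45], [45, 45, 43], [185, 174, 164], [221, 209, 195], [75, 114, 89], [212, 161, 91], [209, 159, 90], [240, 199, 111], [242, 203, 113], [245, 214, 119], [245, 215, 122], [247, 248, 198], [247, 247, 210], [248, 248, 159]]
```

play_rows([
  [0,[1.5,0,0],0],
  [0,[1,0,0],0],
])

```text
time: 14.47
tool_pos: [617.8, 23.6, 20.2]
tcp_rot: [179.9, 0.1, 9.8]
ft_force: [-20.5, -4.5, 23.0]
finger_gap: 64.8
grip_force: 38.0
```

play_rows([
  [0,[1,0,0],0],
  [0,[1,0,0],0],
])

```text
time: 14.63
tool_pos: [618.0, 23.7, 20.3]
tcp_rot: [180.0, 0.3, 9.9]
ft_force: [-30.6, -5.5, 32.8]
finger_gap: 65.4
grip_force: 38.8
```

Force jumped to 30 N and it stalled, so the tin is home. Releasing and lifting clear.

play_rows([
  [1,[0,0,0],0],
  [1,[0,0,0],0],
  [1,[0,0,0],0],
  [1,[0,0,0],0],
  [1,[0,0,-5],0],
  [1,[0,0,-20],0],
  [1,[0,0,-35],0],
  [1,[0,0,-40],0],
  [-1,[-10,0,-40],0],
  [-1,[-30,0,-25],0],
  [-1,[-30,0,-20],0],
  [-1,[-30,0,0],0],
])

```text
time: 15.63
tool_pos: [523.8, 7.4, 208.5]
tcp_rot: [179.9, -0.5, 9.9]
ft_force: [0.2, 0.1, 0.6]
finger_gap: 39.0
grip_force: 0.0
```

```bash
python3 - <<'E'
from h import *
s=sense();print(s["tool_pos"],s["tcp_rot"],s["ft_force"],s["finger_gap"])
o=np.array([611.9,21.2]);a=np.radians(9.85);R=np.array([[np.cos(a),-np.sin(a)],[np.sin(a),np.cos(a)]])
q=snapshot("wrist");q=snapshot("wrist")
s=sense();print("tcp dock",R.T@(s["tool_pos"][:2]-o))
h=cv2.cvtColor(q["color"],cv2.COLOR_RGB2HSV)
m=cv2.inRange(h,(10,80,90),(32,255,255));n,l,st,c=cv2.connectedComponentsWithStats(m)
for i in range(1,n):
    if st[i,4]>700:
        P=ray(q,(st[i,0]+st[i,2]/2,st[i,1]+st[i,3]/2),52);print(st[i],P.round(1),R.T@(P[:2]-o))
for d in pinpoint("gate_tip",q)[:3]: P=w(q,d["xyz"]);print(d["p"],P.round(1),R.T@(P[:2]-o))
save(q,"w5")
E
```

```text
[523.77335322   7.41154959 208.45475101] [179.86532789  -0.49950282   9.8685257 ] [0.2393428  0.09156378 0.56905308] 39.04725821888164
tcp dock [-93.91966276   2.26742257]
[ 284   50   70   75 3961] [612.6  21.7  52. ] [0.8026736  0.40835311]
[ 443  136   75   67 3768] [ 563.6 -152.3   52. ] [ -77.23146711 -162.65731453]
[   0  142   23  100 1371] [459.5 317.2  52. ] [-99.56271397 317.70821512]
[ 433  249   65   55 2123] [ 444.5 -174.    52. ] [-198.32921715 -163.64120169]
0.59 [542.3  98.4  97.8] [-55.33411476  87.92694248]
```

View pics/w5.png

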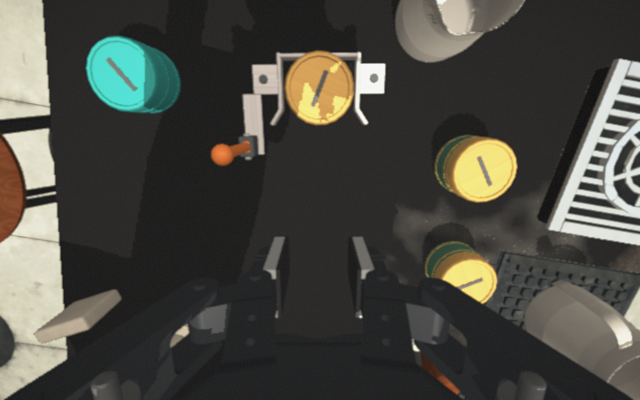

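The wrist view shows the tin home in the dock at (320,88); by calibration it's within 1 mm of the dock origin. Both empties are standing, and the orange ball is at (221,154). Next, the gate: I'll go to its left side and come down.

play_rows([
  [-1,[9.5,-32,0],0],
  [-1,[9.5,-32,0],0],
  [-1,[9.5,-32,0],0],
  [-1,[9.5,-32,0],0],
  [-1,[0,0,33],0],
  [-1,[0,0,33],0],
  [-1,[0,0,33],0],
  [-1,[0,0,30],0],
  [-1,[0,0,0],0],
  [-1,[0,0,0],0],
])

```text
time: 16.62
tool_pos: [536.1, 140.3, 71.5]
tcp_rot: [-180.0, 0.3, 9.8]
ft_force: [0.6, 0.4, 1.3]
finger_gap: 0.2
grip_force: 0.0
```

```bash
cat >> h.py <<'E'
o=np.array([611.9,21.2]);a=np.radians(9.85);R=np.array([[np.cos(a),-np.sin(a)],[np.sin(a),np.cos(a)]])
def st():
    s=sense();print("tcp dock",(R.T@(s["tool_pos"][:2]-o)).round(1),s["tool_pos"][2].round(1),s["tcp_rot"][2],s["ft_force"].round(1) if hasattr(s["ft_force"],"round") else s["ft_force"],s["finger_gap"],s["time"])
E
python3 -c "
from h import *
st()"
```

```text
tcp dock [-54.3 130.3] 71.5 9.84981485771714 [0.6 0.4 1.3] 0.16601066789461422 16.6167
```

play_rows([
  [-1,[-2,8,0],0],
  [-1,[0,8,0],0],
  [-1,[0,8,0],0],
  [-1,[0,8,0],0],
  [-1,[0,8,0],0],
  [-1,[0,8,0],0],
  [-1,[0,8,0],0],
  [-1,[0,8,0],0],
  [-1,[0,8,0],0],
  [-1,[0,8,0],0],
  [-1,[0,6,0],0],
  [-1,[0,0,0],0],
])

```text
time: 17.62
tool_pos: [550.5, 53.9, 73.3]
tcp_rot: [180.0, -0.0, 9.8]
ft_force: [0.0, 0.6, -0.1]
finger_gap: -0.1
grip_force: 0.0
```

```bash
python3 - <<'E'
from h import *
st()
for v in("scene","side","wrist"):
  p=snapshot(v)
  for d in pinpoint("gate_tip",p)[:2]:
    P=w(p,d["xyz"]);print(v,d["p"],R.T@(P[:2]-o),P[2])
E
```

```text
tcp dock [-54.9  42.7] 73.3 9.787618744711775 [ 0.   0.6 -0.1] -0.11062765164447558 17.6167
scene 0.69 [-55.79380412  26.78155743] 75.82671489435336
side 0.64 [ -76.27028897 -169.51471243] 28.494133845993133
side 0.58 [-55.16322378  25.1786124 ] 71.92109625355897
wrist 0.82 [-55.15332437  24.99591653] 71.48839305550189
```

play_rows([
  [-1,[0,-6,-5],0],
  [-1,[0,0,-25],0],
  [-1,[-1,14,0],0],
  [-1,[0,14,0],0],
  [-1,[0,0,10],0],
  [-1,[0,0,10],0],
  [-1,[0,0,10],0],
  [-1,[0,0,10],0],
  [-1,[0,0,10],0],
  [-1,[0,0,8],0],
  [-1,[0,0,6],0],
  [-1,[0,0,0],0],
])

```text
time: 18.92
tool_pos: [551.4, 33.7, 37.0]
tcp_rot: [-180.0, 0.2, 9.9]
ft_force: [-0.6, -0.3, -0.3]
finger_gap: -0.1
grip_force: 0.0
```

```bash
python3 - <<'E'
from h import *
st()
for v in("scene","side"):
  p=snapshot(v)
  for d in pinpoint("gate_tip",p)[:2]:
    P=w(p,d["xyz"]);print(v,d["p"],R.T@(P[:2]-o),P[2])
E
```

```text
tcp dock [-57.5  22.6] 37.0 9.857705239421247 [-0.6 -0.3 -0.3] -0.0757211208756033 18.9167
scene 0.66 [-58.2194605    5.22551687] 37.573044394920316
side 0.51 [-55.6063573   3.9191494] 31.282950807781845
side 0.46 [-305.69000307 -142.05643103] -0.10669769681908292
```

Nearly down. I'll press slowly until there's a hard stop.

play_rows([
  [-1,[0,0,3],0],
  [-1,[0,0,3],0],
  [-1,[0,0,2],0],
  [-1,[0,0,0],0],
])

```text
time: 19.45
tool_pos: [552.7, 33.4, 30.8]
tcp_rot: [-180.0, 0.0, 9.8]
ft_force: [0.1, 0.3, -0.4]
finger_gap: 0.1
grip_force: 0.1
```

play_rows([
  [-1,[0,0,1],0],
  [-1,[0,0,1],0],
])

```text
time: 19.62
tool_pos: [553.0, 33.4, 29.3]
tcp_rot: [180.0, 0.0, 9.8]
ft_force: [-1.4, -0.4, 1.2]
finger_gap: -0.1
grip_force: 0.3
```

play_rows([
  [-1,[0,0,1],0],
  [-1,[0,0,0],0],
])

```text
time: 19.78
tool_pos: [552.9, 33.4, 28.1]
tcp_rot: [-180.0, 0.0, 9.8]
ft_force: [-0.0, -0.9, -0.2]
finger_gap: 0.3
grip_force: 0.1
```

play_rows([
  [-1,[0,0,1],0],
  [-1,[0,0,1],0],
  [-1,[0,0,0],0],
])

```text
time: 20.03
tool_pos: [553.2, 33.4, 26.8]
tcp_rot: [180.0, -0.0, 9.8]
ft_force: [-2.0, -0.1, 4.5]
finger_gap: -0.4
grip_force: 2.5
```

play_rows([
  [-1,[0,0,1],0],
  [-1,[0,0,0],0],
])

```text
time: 20.2
tool_pos: [553.3, 33.4, 26.5]
tcp_rot: [180.0, -0.0, 9.8]
ft_force: [-5.8, 0.4, 12.0]
finger_gap: -0.2
grip_force: 5.8
```

play_rows([
  [-1,[0,0,1],0],
  [-1,[0,0,0],0],
])

```text
time: 20.37
tool_pos: [553.4, 33.4, 26.3]
tcp_rot: [180.0, -0.0, 9.9]
ft_force: [-9.3, -0.4, 18.9]
finger_gap: 0.0
grip_force: 9.2
```

Hard stop at z≈26.5, which is the bar's top when level. Retreating and checking numerically.

play_rows([
  [-1,[0,0,-3],0],
  [-1,[0,0,-15],0],
  [-1,[0,0,-35],0],
  [-1,[0,0,-40],0],
  [-1,[-20,0,-35],0],
  [-1,[-30,0,-20],0],
  [-1,[-30,0,-20],0],
  [-1,[0,0,0],0],
  [-1,[0,0,0],0],
  [-1,[0,0,0],0],
])

```text
time: 21.2
tool_pos: [474.4, 19.8, 192.1]
tcp_rot: [180.0, -0.0, 9.8]
ft_force: [0.0, -0.0, -0.3]
finger_gap: 0.1
grip_force: 0.0
```

```bash
python3 - <<'E'
from h import *
st()
for v in("scene","side","wrist"):
  p=snapshot(v)
  for n in ("gate_tip","tin_b_mid","gate_hinge"):
   for d in pinpoint(n,p)[:4]:
    P=w(p,d["xyz"]);print(v,n,round(d["p"],2),P.round(),(R.T@(P[:2]-o)).round(1))
h=cv2.cvtColor(p["color"],cv2.COLOR_RGB2HSV)
m=cv2.inRange(h,(15,80,100),(32,255,255));n,l,s,c=cv2.connectedComponentsWithStats(m)
for i in range(1,n):
    if s[i,4]>700: P=ray(p,c[i],52);print(s[i],P.round(1),(R.T@(P[:2]-o)).round(1))
b=cv2.inRange(h,(3,150,100),(14,255,255));n,l,s,c=cv2.connectedComponentsWithStats(b)
for i in range(1,n):
    if s[i,4]>60:
        x,y,W,H=s[i,:4];print("orange",s[i],[(R.T@(ray(p,u,22)[:2]-o)).round(1) for u in((x,y+H/2),(x+W,y+H/2))])
E
```

```text
tcp dock [-135.7   22.1] 192.1 9.832369814694683 [ 0.  -0.  -0.3] 0.1316359439227858 21.2
scene gate_tip 0.41 [558.  19.  27.] [-53.3   6.6]
scene tin_b_mid 0.7 [614.  24.  29.] [2.5 2.2]
scene gate_hinge 0.74 [544.  90.  26.] [-54.7  78.9]
side gate_tip 0.49 [558.  12.  19.] [-55.2   0.2]
side tin_b_mid 0.65 [613.  23.  30.] [1.6 2. ]
side gate_hinge 0.73 [542.  91.  25.] [-56.9  80.7]
wrist gate_tip 0.85 [558.  18.  22.] [-54.2   5.8]
wrist tin_b_mid 0.88 [612.  24.  25.] [0.5 2.3]
wrist gate_hinge 0.78 [540.  86.  20.] [-59.4  75.7]
[ 305    0   75   83 4870] [610.4  21.6  52. ] [-1.5  0.7]
[ 474   93   82   73 4508] [ 563.1 -151.5   52. ] [ -77.6 -161.8]
[ 455  221   76   64 3282] [ 438.9 -174.3   52. ] [-203.9 -163. ]
orange [269  96  78  20 726] [array([-55.8,  71. ]), array([-56. ,  -7.7])]
orange [257 100   8  13  91] [array([-56.3,  83.2]), array([-56.3,  75.1])]
orange [   0  120   21  104 1551] [array([-122.5,  362.8]), array([-122.6,  340.2])]
```

```bash
python3 -c "
from bench import *
print(hand_in())"
```

```text
the job is handed in; nothing more can be done
None
```

The job is handed in (verdict not shown): the full tin was the one at about (482, 187); it is fully home in the dock with the orange arm all the way down, and the empties stand 10–13 mm from where they began. I viewed 11 pictures, one over the limit of 10.

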